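Load a jar into a child-locked jar dispenser

ROBOT

A 6-joint arm with a two-finger parallel gripper is mounted at the origin on a cart in front of the work surface, level with it; the furniture and walls round the work are solid. World frame = base frame: x ahead of the robot, y to its left, z up, the work surface at z = 0. Lengths are in m, angles in rad, forces in N, time in s.
With the tool pointing down it reaches from about 0.225 to 0.725 m from the base axis. Payload 3.1 kg.
Tool frame: the origin (TCP) lies midway between the tips of the shut fingers; the grasp point (between the pads) lies 19 mm behind it; z points along the fingers, y is the direction in which the jaws open and shut (so a half turn about z gives the same grasp; the last joint's range is limited). The gripper opens to 85 mm and grips with 20 to 120 N. Pads are 22 mm wide; open, the fingers measure 114 mm over their backs; the gripper's body (76 mm by 85 mm) begins 54 mm behind the grasp point. The pads swing forward as they close: fully open they stand 13 mm farther back than shut.
Start: joints at [1.017, 0.048, 0.099, 1.622, 0, 1.443], TCP at [0.217, 0.478, 0.231] pointing down, gripper open.
Joint ranges: [-2.91, 2.91], [-0.99, 1.94], [-1.21, 1.42], [-2.12, 2.29], [-1.49, 1.47], [-3.14, 3.14]. Speed limits (rad/s): [2.79, 2.79, 3.14, 3.14, 3.14, 3.14].

INTERFACE

Orientations are given as a rotation vector (axis times angle).
In Python, from workcell import r gives the robot as it stands.
- The arm moves only by the tool carry_out, never from a script. Its argument "targets" is a list that holds one entry, the list of rows, each a list of 7 numbers: the shift along the tool's x, y, z normalised to -1 to 1, where 1 is 7.5 cm, then the turn, a rotation vector about the tool's x, y, z normalised to -1 to 1, where 1 is pi rad, then the gripper command: -1 is fully open, 1 is shut, values between are in proportion. A call has 1 to 20 rows; each row shifts and turns the commanded pose from where the row before left it, along the tool's axes as they then stand; what a row does not reach is not made up. A row lasts 1/10 s, in which the tool goes at most 50 mm and 8.59 degrees, less where a joint would pass 70% of its speed; a pose out of reach is approached as far as the arm can. A call with a number of a shift or a turn outside -1 to 1 is refused whole. A call with a gripper value outside its range is refused whole. The fingers move at their own pace and stop on an object; "newtons" is the grip in N (left out, the last holds). Time passes only in rows, so rows that do not move let the fingers close. It gives the time, the measured TCP pose, the force and the opening at its end, in the units of the state.
- r.get_obs(): the state, without advancing time (a new reading comes with each control period).
- r.capture(name): name is "scene" or "top"; returns a dict with "color" (480x640x3 uint8, blue, green, red), "depth" (480x640 float32, m along the optical axis (not along the pixel's ray), 0 where there is no reading), "camera_matrix" (3x3 intrinsics, pixels), "dist" ([k1, k2, p1, p2, k3] as OpenCV has them; the pictures are not rectified), "origin" and "attitude" of the camera in the world. Camera axes: x right, y down, z forward; pixel columns grow to the right and rows downward; lengths in m; the calibration is good to about 2 mm. A picture is of the moment at which its call begins.
- r.finish_job(): hands the job in, once; it reports no verdict.
Trained networks look in a picture, given as the dict that the camera call returned (one of the last four; its "shot" number tells which), for a name from the list of things; names that differ only in an ending like _2 or _b are one class to them, and where a whole thing is asked for, a point or a joint stands for the part that bears it (a point fixed in the world has none). Each returns a list of dicts, best first, with "score" (0 to 1); they miss things now and then, are a little off and sometimes report something else, mostly with a low value. They report only what shows in the picture. A call takes as long as a camera call. They do not tell look-alikes from the thing itself.
- r.trace(thing, picture): "region" (480x640 bool, what is visible of it).
- r.spot_point(thing, picture): "position" ([x, y, z] in m, in world coordinates, good to about 4 mm: a listed point, or the origin of a listed thing).
The state is a dict: "time": time; "joint_pos": joint angles; "qd": joint speeds; "joint_efforts": joint torques, N m; "tcp_pos": TCP position; "tcp_rot": TCP orientation; "contact_force": force on the tool from outside, world axes, zero at the start; "torque": the same for the moment, N m; "width": opening from 0.0 (shut) to 1.0 (fully open).
Only numpy, scipy, OpenCV 4.12 (cv2) and the standard library are available. Lean on these libraries where they do the work, as an engineer would, in place of code of your own. Each camera call takes 0.05 s, during which the arm holds its last target.

TASK

Load the loose jar into the dispenser on the worktop: reach in under the front lip of its sliding hatch, press the sprung child-lock hook down until the hatch jumps free, and slide the hatch fully open by its tab. Lay the jar on its side across the chute in the opening so that it rolls down to the outlet tray, then slide the hatch shut until the hook catches again. Leave the fork and the small pink and black carton where they are.

Things in the scene. Friction and masses are not known exactly. Their poses are not given: they have to be found in the camera images.
- dispenser: White fixed jar dispenser, grey base, 100 mm deep, 356 mm long, 160 mm tall; place and yaw vary. Origin: on the worktop, under its middle. x points away from the robot (front face, with the latch, at x = -0.050), y along its length (-0.185 to +0.171), z up. Inside, an 80 mm wide chute falls 18.4 degrees towards -y, from the hatch at the +y end to the open outlet tray at the -y end.
- lip (a point): Middle of the hatch's front lower edge: x = -0.090, y = +0.100, z = 0.163 in the dispenser's frame when shut; moves with the hatch. The hatch is the white sliding plate on top, 140 mm (x) by 142 mm (y), 6 mm thick; its lip overhangs the front face by 40 mm and hides the latch from above.
- hook_pad (a point): Middle of the black hook's press pad: x -0.078, y +0.085, z 0.120 in the dispenser's frame, 12 mm behind the lip's edge, 43 mm under it. Pad 25 mm long, 42 wide, between two cheeks 48 mm apart. It slopes 38 degrees, facing up and to the front: meet it with shut fingers pointing forward and down, about 38 degrees from vertical. Nothing may reach past x = -0.064. It moves straight down.
- hook (a joint): How far the hook is pressed down, m: 0 up (catching), 0.012 at its stop. Spring about 2 N at 0, 7 N at the stop. At about 0.006 the hatch is freed: it jumps open by itself by about 35 mm and stays free when the hook is let go.
- shutter (a joint): Opening of the sliding hatch, m: 0 shut, 0.130 fully open (slid to -y of the dispenser, over the roof). It stays where it is put beyond about 0.035. Sliding takes up to 3 N; shutting the last 25 mm about 8 N, as its strike rides over the sprung hook, which catches at 0.
- shutter_tab (a point): Grip point of the grey upright tab on the hatch: 44 mm in x, 14 mm in y, rising 38 mm from the hatch's top (z 0.169) to z 0.207; this point is at z 0.192, in its middle. It moves with the hatch: x = 0, y = +0.100 shut, -0.030 fully open, in the dispenser's frame. Axes as the dispenser's.
- inlet (a point): On the chute floor in the middle of the loading opening: x 0, y +0.103, z 0.109 in the dispenser's frame, axes as the dispenser's. With the hatch fully open, the opening spans y +0.041 to +0.165 and x -0.040 to +0.040 (flared at the top, z 0.16). The floor rises 21 mm from here to the +y end wall. A jar let go up to 15 mm above the floor rolls down by itself.
- outlet (a point): Where the jar's centre comes to rest in the outlet tray, against its end stop: x = 0, y = -0.156, z = 0.047 in the dispenser's frame. Tray walls are 55 mm high. Axes as the dispenser's.
- jar_center (a point): Centre of the small jar with a dark lid, 48 mm in diameter, 70 mm long, about 120 g, lying on its side (centre 31 mm above the worktop) on a fixed low wooden rest, 40 mm across the jar, 60 mm along it, 11 mm high. Its z axis runs along the jar from foot to lid. To roll it must lie along the dispenser's x; which way the lid points does not matter.
- fork: Bystander: metal fork, 193 x 26 x 15 mm, lying flat; origin at the middle of the underside.
- small_carton: Bystander: small upright pink and black carton, 47 x 51 mm, 78 mm tall; origin at the middle of the underside.
Things that resemble listed ones, but are neither listed nor needed, are in the scene too. What is shaped like the part that bears jar_center but orange is not meant.

How it is judged:
By the outcome, as a careful person would: the job done as asked, in the order asked, and still so for the second after the job is handed in, with the robot touching nothing.
It also fails if it takes over 72 s, if anything falls off the work surface, if the arm or the gripper's body presses on something with over 40 N, if the wrist force passes 120 N, or if a joint passes its speed limit or range.

## Working session

There is one attempt and no reset: what is moved stays moved. The work goes in short steps, Python scripts to look and compute and a tool call to move; the robot and the scene stay as the last step left them, time stands still between calls to the robot, and variables do not carry over. Pictures are saved under pics/ and viewed, and the job is handed in when it is done.

Besides the shell and the picture viewer there is one more tool, called after "Emit:" as name(argument=value, ...), one argument or row to a line, values as JSON. carry_out: Moves the arm, as the interface text tells. Its arguments: {"type":"object","properties":{"targets":{"type":"array"},"newtons":{"type":"number"}},"required":["targets"]}

```bash
ls; mkdir -p pics
python3 - <<'E'
from workcell import r
import cv2,numpy as np,pickle
o=r.get_obs(); print(o)
for n in("scene","top"):
    p=r.capture(n); cv2.imwrite(f"pics/{n}0.png",p["color"])
    print(n,p["camera_matrix"],p["dist"],p["origin"],p["attitude"],p["shot"])
    for t in("dispenser","lip","hook_pad","shutter_tab","inlet","outlet","jar_center","fork","small_carton"):
        try: print(t,[(np.round(q["position"],4).tolist(),round(float(q["score"]),2)) for q in r.spot_point(t,p)[:4]])
        except Exception as e: print(t,e)
print(r.get_obs()["time"])
E
```

```text
pics
{'time': 0.0, 'joint_pos': array([ 1.01722074e+00,  4.87349872e-02,  9.76003256e-02,  1.62197161e+00,
       -2.88416082e-05,  1.44301692e+00]), 'qd': array([-9.44775690e-04, -1.55126188e-04,  7.66716595e-04,  5.19425619e-04,
        2.34749298e-04, -1.57756557e-05]), 'joint_efforts': array([-4.82433097e-04, -3.38782847e+01,  3.20013964e+01,  2.03420618e-02,
       -2.40865147e-04, -1.24181071e-05]), 'tcp_pos': array([0.21654228, 0.47760563, 0.23012658]), 'tcp_rot': array([-0.66364014, -3.06993425,  0.00343424]), 'contact_force': array([1.03040494, 1.39966192, 0.60018218]), 'torque': array([-0.00054528, -0.01686569,  0.01376083]), 'width': 1.0001651518834396}
scene [[615.90177741   0.         327.85970591]
 [  0.         615.90177741 234.86482722]
 [  0.           0.           1.        ]] [-0.18066755  0.          0.          0.          0.        ] [-0.06607593 -1.09866939  0.9439668 ] [-2.1669548   0.70910607 -0.32915573] 1
dispenser [([0.6261, -0.1598, -0.0022], 0.61)]
lip []
hook_pad [([0.5529, -0.0768, 0.1174], 0.61)]
shutter_tab [([0.6334, -0.0564, 0.1962], 0.58)]
inlet [
[... 255 characters left out ...]
593.63970971   0.         316.43175851]
 [  0.         593.63970971 236.20274503]
 [  0.           0.           1.        ]] [0.03515676 0.         0.         0.         0.        ] [ 0.32014399 -0.32265965  1.17851821] [-2.13260732  2.10743859 -0.19999632] 2
dispenser [([0.6276, -0.1602, 0.0002], 0.73)]
lip [([0.5424, -0.0563, 0.1648], 0.75)]
hook_pad [([0.5518, -0.0732, 0.1201], 0.4)]
shutter_tab [([0.6275, -0.0602, 0.1941], 0.67)]
inlet []
outlet [([0.6229, -0.3125, 0.0471], 0.84)]
jar_center [([0.4586, -0.2297, 0.0194], 0.87), ([0.412, -0.5529, 0.0197], 0.87), ([0.3929, -0.3415, 0.0319], 0.65), ([0.5228, -0.4775, 0.0017], 0.17)]
fork []
small_carton [([0.5237, -0.479, 0.0027], 0.96)]
1.0
```

View pics/scene0.png

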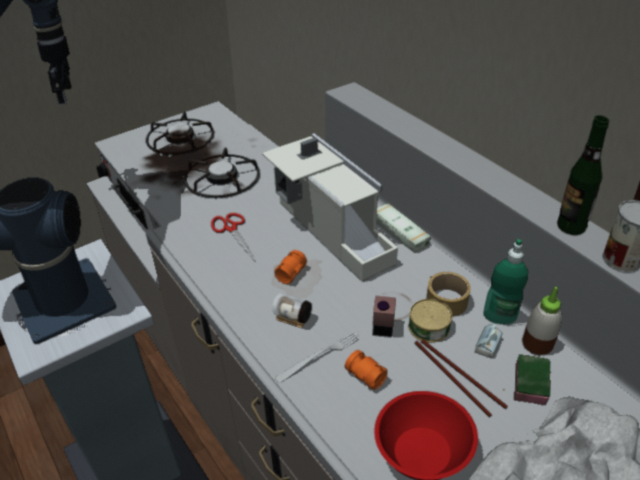

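View pics/top0.png

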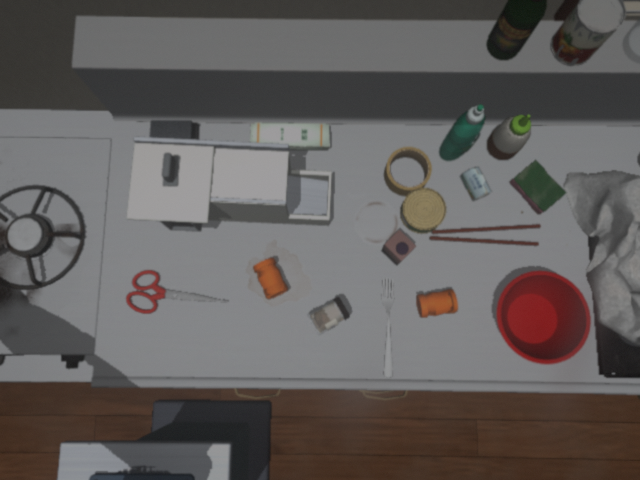

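The real jar (white, dark lid) is at about (327,313) in the top view, with orange look-alikes at (270,277) and (437,303). The dispenser is at about (210,180), nearly square to the world axes. Next I'll refine the poses from depth.

```bash
cat > h.py <<'E'
from workcell import r
import cv2,numpy as np
from scipy.spatial.transform import Rotation as R
def cloud(p):
    K=p["camera_matrix"];d=p["depth"];v,u=np.mgrid[0:480,0:640]
    n=cv2.undistortPoints(np.stack([u,v],-1).reshape(-1,1,2).astype(np.float64),K,np.array(p["dist"])).reshape(480,640,2)
    c=np.dstack([n[...,0]*d,n[...,1]*d,d])
    w=c@R.from_rotvec(p["attitude"]).as_matrix().T+p["origin"]
    w[d==0]=np.nan
    return w
def plan(pos,rot,start=None,step=0.05,g=None):
    """rows to go straight from start to pos,rot (R)"""
    o=r.get_obs()
    p0,r0=start if start else (o["tcp_pos"],R.from_rotvec(o["tcp_rot"]))
    rv=(r0.inv()*rot).as_rotvec(); d=np.array(pos)-p0
    n=max(1,int(np.ceil(max(np.linalg.norm(d)/step,np.linalg.norm(rv)/0.149))))
    # exact per-row (screw-free): shift in tool frame at that moment
    rows=[]
    for i in range(n):
        ri=r0*R.from_rotvec(rv*i/n)
        s=ri.inv().apply(d/n)/0.075
        rows.append(np.round(np.r_[s,rv/n/np.pi],4).tolist())
    return rows
E
python3 - <<'E'
from h import *
from scipy.optimize import minimize
for n in("top","scene"):
    p=r.capture(n); w=cloud(p)
    x,y,z=w[...,0],w[...,1],w[...,2]
    m=(abs(z)<.02)&(x>.3)&(x<.6)&(y<-.15)&(y>-.5); print(n,"table z",np.nanmedian(z[m]))
    m=(z>.155)&(z<.185)&(x>.5)&(x<.75)&(y>-.2)&(y<.1)
    P=w[m]; print(len(P),np.median(P[:,2]))
    print(cv2.minAreaRect(P[:,:2].astype(np.float32)*1000), np.percentile(P,[1,99],axis=0).round(4).tolist())
    m=(z>.180)&(z<.215)&(x>.5)&(x<.75)&(y>-.2)&(y<.1)
    P=w[m]; print("tab",len(P),P.mean(0),np.percentile(P,[2,98],axis=0).round(4).tolist(),cv2.minAreaRect(P[:,:2].astype(np.float32)*1000))
    m=(z>.012)&(z<.07)&(np.hypot(x-.39,y+.34)<.06)
    P=w[m]; c=P.mean(0); U,S,V=np.linalg.svd(P-c); print("jar",len(P),c,S,V[0],np.percentile(P,[1,99],axis=0).round(4).tolist(),cv2.minAreaRect(P[:,:2].astype(np.float32)*1000))
    t=r.trace("jar_center",p)
    for q in t[:3]:
        print(q["score"],np.nanmean(w[q["region"]],0))
    cv2.imwrite(f"pics/{n}_crop.png",cv2.resize(p["color"][90:350,100:400] if n=="top" else p["color"][120:350,200:440],None,fx=2.2,fy=2.2,interpolation=cv2.INTER_CUBIC))
E
```

```text
top table z -0.0004589016519866984
8805 0.16741085851266901
((613.8529663085938, -94.21312713623047), (213.17404174804688, 151.90428161621094), 87.86669158935547) [[0.5409, -0.1974, 0.1559], [0.6877, 0.0092, 0.1753]]
tab 321 [ 0.6278472  -0.06321185  0.20096703] [[0.6074, -0.0693, 0.1817], [0.6504, -0.0542, 0.2089]] ((629.5166015625, -60.99551773071289), (16.468338012695312, 45.850887298583984), 87.6128158569336)
jar 880 [ 0.38587578 -0.34235116  0.04668435] [0.60115778 0.38316482 0.17205582] [-0.51522853  0.85691675 -0.01527227] [[0.354, -0.3781, 0.0293], [0.418, -0.306, 0.0562]] ((386.5289306640625, -342.3659973144531), (47.032127380371094, 70.11383819580078), 29.555500030517578)
0.98 [ 0.38603243 -0.34229106  0.04693039]
0.97 [ 0.41261324 -0.54909007  0.03764863]
0.81 [ 0.45612654 -0.23015361  0.03869507]
scene table z -9.460032388242112e-05
2907 0.1664446306329057
((613.3056640625, -93.64066314697266), (213.5971221923828, 153.80422973632812), 89.21283721923828) [[0.5399, -0.1981, 0.1563], [0.6871, 0.0063, 0.1802]]
tab 208 [ 0.62679938 -0.06654443  0.19521523] [[0.6061, -0.0724, 0.1803], [0.6502, -0.0561, 0.2072]] ((628.2717895507812, -62.89060974121094), (22.055953979492188, 47.686676025390625), 86.29436492919922)
jar 816 [ 0.38219985 -0.35313241  0.04112751] [0.62659504 0.36534664 0.24049298] [ 0.5951227  -0.79604124 -0.11021487] [[0.3543, -0.383, 0.0136], [0.4197, -0.3145, 0.0546]] ((386.630126953125, -345.51611328125), (47.09583282470703, 71.66326141357422), 31.221952438354492)
0.8 [ 0.38223945 -0.35349012  0.04102004]
0.76 [ 0.45185398 -0.23913204  0.03284742]
0.7 [ 0.40869058 -0.56040418  0.03460246]
```

View pics/top_crop.png

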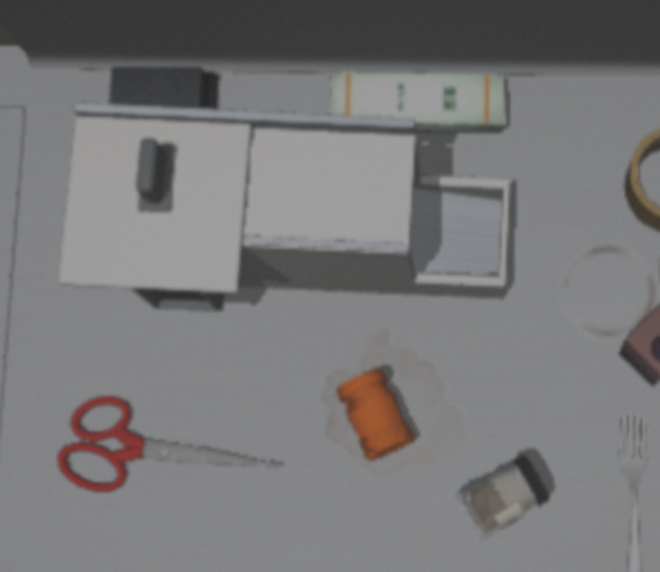

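View pics/scene_crop.png

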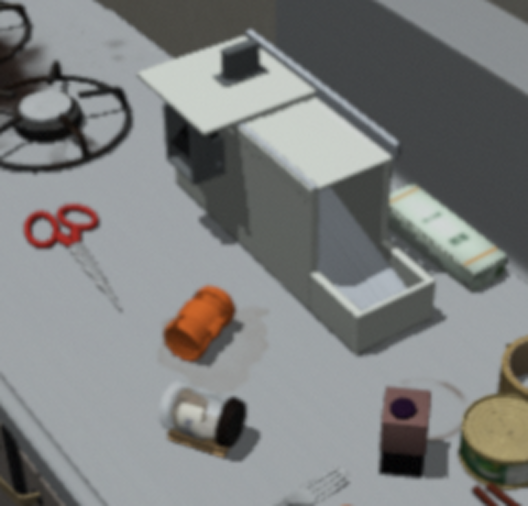

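Run:
```python
from h import *
p=r.capture("top"); w=cloud(p)
K=p["camera_matrix"];A=R.from_rotvec(p["attitude"]).as_matrix();O=np.array(p["origin"])
def px2w(uv,z):
    n=cv2.undistortPoints(np.array(uv,float).reshape(-1,1,2),K,np.array(p["dist"])).reshape(-1,2)
    d=np.c_[n,np.ones(len(n))]@A.T
    return O+d*((z-O[2])/d[:,2])[:,None]
g=cv2.GaussianBlur(cv2.cvtColor(p["color"],cv2.COLOR_BGR2GRAY).astype(float),(0,0),1)
def edge_v(cols,r0,r1,sgn=None):
    out=[]
    for c in cols:
        s=g[r0:r1,c]; d=np.gradient(s); d=d*sgn; i=int(np.argmax(d)); 
        if 0<i<len(d)-1:
            a,b,e=d[i-1:i+2]; o=.5*(a-e)/(a-2*b+e)
        else:o=0
        out.append((c,r0+i+o))
    return out
def edge_h(rows,c0,c1,sgn):
    out=[]
    for rr in rows:
        s=g[rr,c0:c1]; d=np.gradient(s)*sgn; i=int(np.argmax(d)); 
        if 0<i<len(d)-1:
            a,b,e=d[i-1:i+2]; o=.5*(a-e)/(a-2*b+e)
        else:o=0
        out.append((c0+i+o,rr))
    return out
def rep(n,e,z,ax):
    P=px2w(e,z)
    a=P[:,0 if ax=='y' else 1]; b=P[:,1 if ax=='y' else 0]
    for _ in range(4):
        f=np.polyfit(b,a,1); rs=a-np.polyval(f,b); k=abs(rs)<max(2*np.median(abs(rs)),.0005); a,b=a[k],b[k]
    print(n,"slope",f[0],"mid",b.mean(),np.polyval(f,b.mean()),"res",np.std(rs),len(a))
rep("hatch front",edge_v(range(135,205),212,230,-1),.166,'y')
rep("hatch +y",edge_h(range(150,212),122,142,1),.169,'x')
rep("hatch -y",edge_h(range(150,212),205,218,-1),.169,'x')
rep("tray end",edge_h(range(175,215),325,338,-1),.055,'x')
rep("tray front",edge_v(range(295,328),214,228,-1),.055,'y')
rep("roof front",edge_v(range(218,283),195,212,-1),.160,'y')
```

```text
hatch front slope 0.05509045858710723 mid -0.05972740695594186 0.5406818090764544 res 0.0002986064895662735 67
hatch +y slope -0.03406880476793779 mid 0.6111896109473448 0.009621384759316457 res 0.00017638587847326534 62
hatch -y slope -0.032284469202940286 mid 0.6224054882281845 -0.1295503549123959 res 0.00021153461445811258 45
tray end slope -0.035928250649307346 mid 0.6204927067214474 -0.34442689109298424 res 0.00010963702421064039 40
tray front slope 0.0354131485094342 mid -0.30737162218364056 0.5708594331450474 res 0.0001046379307410695 33
roof front slope 0.036719475974483815 mid -0.1971202418998918 0.5745153640011024 res 0.0002536273851122136 50
```

```bash
cat >> h.py <<'E'
yaw=-0.035; D0=np.array([.6265,-.1603,0]); DR=R.from_euler('z',yaw)
def D(p): return DR.apply(p)+D0
def ori(z,y):
    z=np.array(z,float);z/=np.linalg.norm(z);y=np.array(y,float);y-=z*(y@z);y/=np.linalg.norm(y)
    return R.from_matrix(np.c_[np.cross(y,z),y,z])
def st():
    o=r.get_obs(); print("t",round(o["time"],2),"tcp",o["tcp_pos"].round(4),"rv",o["tcp_rot"].round(3),"F",o["contact_force"].round(1),"w",round(o["width"],3),"q",o["joint_pos"].round(3))
s38,c38=np.sin(np.radians(38)),np.cos(np.radians(38))
PR=DR*ori([s38,0,-c38],[0,1,0]); PR2=DR*ori([s38,0,-c38],[0,-1,0])
E
python3 - <<'E'
from h import *
st()
r0=R.from_rotvec(r.get_obs()["tcp_rot"]); print(r0.as_matrix().round(3))
for X in(PR,PR2): print((r0.inv()*X).magnitude())
pre=D([-.080-.1*s38,.085,.120+.1*c38]); print("pre",pre, D([-.08,.085,.12]))
E
```

```text
t 1.25 tcp [0.2168 0.4781 0.2313] rv [-0.664 -3.071  0.   ] F [ 0.5 -0.1 -0.5] w 1.0 q [ 1.017  0.048  0.099  1.622 -0.     1.443]
[[-0.911  0.413 -0.   ]
 [ 0.413  0.911 -0.   ]
 [ 0.    -0.    -1.   ]]
0.7661111705885234
2.77236800406856
pre [ 0.48799495 -0.07039825  0.19880108] [ 0.54952339 -0.07255263  0.12      ]
```

Run:
```python
from h import *
pre=D([-.080-.1*s38,.085,.120+.1*c38])
o=r.get_obs()
# translate first w/o rotation, then rotate
r0=R.from_rotvec(o["tcp_rot"])
for x in plan([.44,-.07,.26],r0,step=.04): print(x)
print()
for x in plan(pre,PR,start=(np.array([.44,-.07,.26]),r0)): print(x)
```

```text
[-0.3819, -0.3618, -0.0255, 0.0, 0.0, 0.0]
[-0.3819, -0.3618, -0.0255, 0.0, 0.0, 0.0]
[-0.3819, -0.3618, -0.0255, 0.0, 0.0, 0.0]
[-0.3819, -0.3618, -0.0255, 0.0, 0.0, 0.0]
[-0.3819, -0.3618, -0.0255, 0.0, 0.0, 0.0]
[-0.3819, -0.3618, -0.0255, 0.0, 0.0, 0.0]
[-0.3819, -0.3618, -0.0255, 0.0, 0.0, 0.0]
[-0.3819, -0.3618, -0.0255, 0.0, 0.0, 0.0]
[-0.3819, -0.3618, -0.0255, 0.0, 0.0, 0.0]
[-0.3819, -0.3618, -0.0255, 0.0, 0.0, 0.0]
[-0.3819, -0.3618, -0.0255, 0.0, 0.0, 0.0]
[-0.3819, -0.3618, -0.0255, 0.0, 0.0, 0.0]
[-0.3819, -0.3618, -0.0255, 0.0, 0.0, 0.0]
[-0.3819, -0.3618, -0.0255, 0.0, 0.0, 0.0]
[-0.3819, -0.3618, -0.0255, 0.0, 0.0, 0.0]

[-0.0975, 0.0432, 0.136, -0.0069, -0.0347, -0.02]
[-0.0845, 0.0345, 0.1468, -0.0069, -0.0347, -0.02]
[-0.0699, 0.0264, 0.1559, -0.0069, -0.0347, -0.02]
[-0.0539, 0.019, 0.1631, -0.0069, -0.0347, -0.02]
[-0.0367, 0.0126, 0.1684, -0.0069, -0.0347, -0.02]
[-0.0188, 0.0072, 0.1717, -0.0069, -0.0347, -0.02]
```

Emit:
carry_out(
  targets=[
    [[-0.382,-0.362,-0.0255,0,0,0,1],[-0.382,-0.362,-0.0255,0,0,0,1],[-0.382,-0.362,-0.0255,0,0,0,1],[-0.382,-0.362,-0.0255,0,0,0,1],[-0.382,-0.362,-0.0255,0,0,0,1],[-0.382,-0.362,-0.0255,0,0,0,1],[-0.382,-0.362,-0.0255,0,0,0,1],[-0.382,-0.362,-0.0255,0,0,0,1],[-0.382,-0.362,-0.0255,0,0,0,1],[-0.382,-0.362,-0.0255,0,0,0,1],[-0.382,-0.362,-0.0255,0,0,0,1],[-0.382,-0.362,-0.0255,0,0,0,1],[-0.382,-0.362,-0.0255,0,0,0,1],[-0.382,-0.362,-0.0255,0,0,0,1],[-0.382,-0.362,-0.0255,0,0,0,1]],
  ],
  newtons=30,
)

```text
time: 2.75
tcp_pos: [0.4404, -0.072, 0.2603]
tcp_rot: [0.664, 3.07, 0.0]
contact_force: [0.2, 0.5, 0.2]
width: 0.0
```

Run:
```python
from h import *
st()
pre=D([-.080-.1*s38,.085,.120+.1*c38])
for x in plan(pre,PR): print(x)
```

```text
t 2.75 tcp [ 0.4404 -0.072   0.2603] rv [0.664 3.07  0.   ] F [0.2 0.5 0.2] w 0.0 q [-0.313 -0.147 -0.031  1.687  0.     0.114]
[-0.0947, 0.0469, 0.1368, -0.0069, -0.0347, -0.02]
[-0.0819, 0.0383, 0.1473, -0.0069, -0.0347, -0.02]
[-0.0675, 0.0303, 0.1562, -0.0069, -0.0347, -0.02]
[-0.0517, 0.0231, 0.1633, -0.0069, -0.0347, -0.02]
[-0.0349, 0.0168, 0.1684, -0.0069, -0.0347, -0.02]
[-0.0172, 0.0115, 0.1716, -0.0069, -0.0347, -0.02]
```

Emit:
carry_out(
  targets=[
    [[-0.095,0.047,0.137,-0.0069,-0.0347,-0.02,1],[-0.082,0.038,0.147,-0.0069,-0.0347,-0.02,1],[-0.0675,0.03,0.156,-0.0069,-0.0347,-0.02,1],[-0.052,0.023,0.163,-0.0069,-0.0347,-0.02,1],[-0.035,0.017,0.168,-0.0069,-0.0347,-0.02,1],[-0.017,0.0115,0.172,-0.0069,-0.0347,-0.02,1],[0,0,0,0,0,0,1]],
  ],
)

```text
time: 3.45
tcp_pos: [0.4808, -0.0665, 0.1847]
tcp_rot: [0.048, 2.496, -0.006]
contact_force: [-1.0, 0.7, -3.0]
width: 0.0
```

Run:
```python
from h import *
st()
for x in plan(D([-.080-.015*s38,.085,.120+.015*c38]),PR,step=.03): print(x)
p=r.capture("scene"); cv2.imwrite("pics/s1.png",cv2.resize(p["color"][60:300,150:450],None,fx=2.5,fy=2.5))
```

```text
t 3.45 tcp [ 0.4808 -0.0665  0.1847] rv [ 0.048  2.496 -0.006] F [-1.   0.7 -3. ] w 0.0 q [-0.435 -0.799 -0.774  0.991  0.241 -0.321]
[-0.0707, -0.0174, 0.3472, 0.0005, -0.0019, -0.0006]
[-0.0686, -0.017, 0.3477, 0.0005, -0.0019, -0.0006]
[-0.0665, -0.0165, 0.3481, 0.0005, -0.0019, -0.0006]
```

View pics/s1.png

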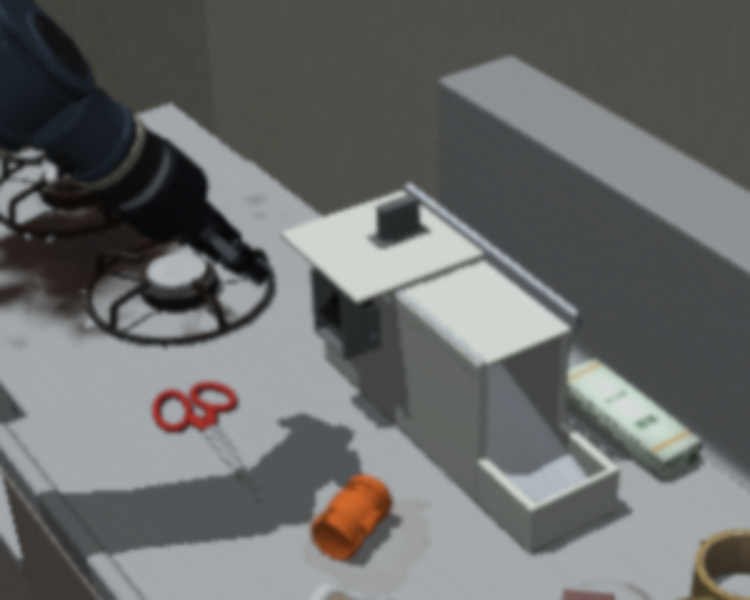

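The gripper tip is at about (262,265) in the crop, in front of the hatch lip. The dark latch housing shows at (340,310), and the hatch is still shut.

Run:
```python
from h import *
st()
a=D([-.082-.075*s38,.085,.120+.075*c38])
b=D([-.082-.02*s38,.085,.120+.02*c38])
for x in plan(a,PR,step=.02): print(x)
print()
for x in plan(b,PR,start=(a,PR),step=.02): print(x)
```

```text
t 3.5 tcp [ 0.4836 -0.0677  0.1911] rv [ 0.048  2.489 -0.01 ] F [-0.1 -0.1 -0.5] w -0.001 q [-0.434 -0.795 -0.763  0.991  0.24  -0.319]
[-0.046, -0.0172, 0.1359, 0.0004, -0.0018, -0.0007]
[-0.0452, -0.0171, 0.1362, 0.0004, -0.0018, -0.0007]

[-0.0, 0.0, 0.2444, 0.0, 0.0, 0.0]
[-0.0, 0.0, 0.2444, 0.0, 0.0, 0.0]
[-0.0, 0.0, 0.2444, 0.0, 0.0, 0.0]
```

Emit:
carry_out(
  targets=[
    [[0,0,0,0,0,0,1],[0,0,0,0,0,0,1],[0,0,0,0,0,0,1]],
  ],
)

```text
time: 3.8
tcp_pos: [0.4897, -0.0694, 0.2035]
tcp_rot: [0.041, 2.474, -0.017]
contact_force: [-0.8, -0.5, 0.0]
width: -0.004
```

Run:
```python
from h import *
st()
a=D([-.082-.075*s38,.085,.120+.075*c38])
b=D([-.082-.02*s38,.085,.120+.02*c38])
for x in plan(a,PR,step=.02): print(x)
```

```text
t 3.8 tcp [ 0.4897 -0.0694  0.2035] rv [ 0.041  2.474 -0.017] F [-0.8 -0.5  0. ] w -0.004 q [-0.432 -0.79  -0.744  0.988  0.241 -0.32 ]
[0.0396, -0.0071, 0.176, -0.0001, 0.0007, 0.0003]
[0.0392, -0.0072, 0.1761, -0.0001, 0.0007, 0.0003]
```

Emit:
carry_out(
  targets=[
    [[0.04,-0.007,0.176,0,0.0007,0.0003,1],[0.04,-0.007,0.176,0,0.0007,0.0003,1],[0,0,0,0,0,0,1],[0,0,0,0,0,0,1],[0,0,0,0,0,0,1]],
  ],
)

```text
time: 4.3
tcp_pos: [0.4998, -0.0703, 0.1759]
tcp_rot: [0.044, 2.481, -0.014]
contact_force: [0.3, 0.2, -0.2]
width: -0.001
```

Run:
```python
from h import *
st()
a=D([-.082-.075*s38,.085,.120+.075*c38]); print(a)
b=D([-.082-.02*s38,.085,.120+.02*c38])
for x in plan(b,PR,step=.02): print(x)
```

```text
t 4.3 tcp [ 0.4998 -0.0703  0.1759] rv [ 0.044  2.481 -0.014] F [ 0.3  0.2 -0.2] w -0.001 q [-0.42  -0.752 -0.778  0.921  0.233 -0.309]
[ 0.50137828 -0.07086686  0.17910081]
[-0.0152, -0.0021, 0.2377, 0.0, -0.0003, -0.0001]
[-0.015, -0.0021, 0.2377, 0.0, -0.0003, -0.0001]
[-0.0147, -0.0021, 0.2377, 0.0, -0.0003, -0.0001]
```

Emit:
carry_out(
  targets=[
    [[-0.03,-0.002,0.06,0,-0.0003,-0.0001,1],[-0.015,-0.002,0.1,0,-0.0003,-0.0001,1],[0,-0.002,0.14,0,0,0,1],[0,0,0.14,0,0,0,1],[0,0,0.14,0,0,0,1],[0,0,0.13,0,0,0,1],[0,0,0,0,0,0,1],[0,0,0,0,0,0,1],[0,0,0,0,0,0,1]],
  ],
)

```text
time: 5.2
tcp_pos: [0.5345, -0.0718, 0.1345]
tcp_rot: [0.044, 2.48, -0.014]
contact_force: [-0.1, 0.2, 0.2]
width: -0.001
```

Run:
```python
from h import *
st()
o=r.get_obs();print("local",DR.inv().apply(o["tcp_pos"]-D0))
b=D([-.082-.02*s38,.085,.120+.02*c38]);c=D([-.080-.003*s38,.085,.120+.003*c38])
for x in plan(c,PR,step=.01): print(x)
print(R.from_rotvec(o["tcp_rot"]).inv().apply([0,0,-.01])/.075)
p=r.capture("scene"); cv2.imwrite("pics/s2.png",cv2.resize(p["color"][100:280,220:420],None,fx=3.5,fy=3.3))
```

```text
t 5.2 tcp [ 0.5345 -0.0718  0.1345] rv [ 0.044  2.48  -0.014] F [-0.1  0.2  0.2] w -0.001 q [-0.383 -0.624 -0.797  0.768  0.211 -0.278]
local [-0.09504132  0.0851931   0.13446208]
[-0.0199, -0.0013, 0.1177, 0.0001, -0.0004, -0.0001]
[-0.0198, -0.0013, 0.1177, 0.0001, -0.0004, -0.0001]
[ 0.08183859 -0.00012327  0.10526256]
```

View pics/s2.png

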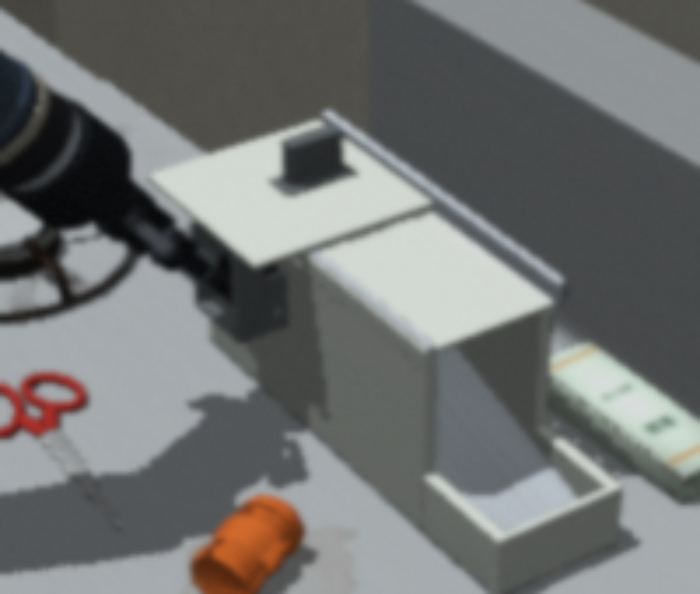

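The fingertips are entering the latch pocket at about (210,275) in the crop, under the lip. There is no contact force and the hatch is shut. I'll move on until they touch the pad.

Emit:
carry_out(
  targets=[
    [[-0.02,-0.0013,0.118,0,-0.0004,-0.0001,1],[-0.02,-0.0013,0.118,0,-0.0004,-0.0001,1],[0,0,0,0,0,0,1],[0,0,0,0,0,0,1],[0,0,0,0,0,0,1]],
  ],
)

```text
time: 5.75
tcp_pos: [0.5475, -0.0724, 0.1217]
tcp_rot: [0.043, 2.479, -0.014]
contact_force: [-0.2, -0.6, -0.5]
width: 0.001
```

Run:
```python
from h import *
st()
o=r.get_obs();print("local",DR.inv().apply(o["tcp_pos"]-D0))
```

```text
t 5.75 tcp [ 0.5475 -0.0724  0.1217] rv [ 0.043  2.479 -0.014] F [-0.2 -0.6 -0.5] w 0.001 q [-0.371 -0.574 -0.795  0.715  0.205 -0.269]
local [-0.08205926  0.08510508  0.12167747]
```

Emit:
carry_out(
  targets=[
    [[0.025,0,0.032,0,0,0,1],[0.025,0,0.032,0,0,0,1],[0.025,0,0.032,0,0,0,1],[0,0,0,0,0,0,1],[0,0,0,0,0,0,1]],
  ],
)

```text
time: 6.25
tcp_pos: [0.5475, -0.0724, 0.1128]
tcp_rot: [0.043, 2.478, -0.014]
contact_force: [-0.4, 0.8, 1.5]
width: 0.0
```

Emit:
carry_out(
  targets=[
    [[0.016,0,0.021,0,0,0,1],[0.016,0,0.021,0,0,0,1],[0,0,0,0,0,0,1],[0,0,0,0,0,0,1]],
  ],
)

```text
time: 6.65
tcp_pos: [0.5476, -0.0724, 0.109]
tcp_rot: [0.043, 2.478, -0.014]
contact_force: [-3.9, 0.6, 4.3]
width: -0.0
```

Run:
```python
from h import *
st()
o=r.get_obs();print("local",DR.inv().apply(o["tcp_pos"]-D0))
p=r.capture("top"); print([(q["position"],q["score"]) for q in r.spot_point("shutter_tab",p)[:2]])
```

```text
t 6.65 tcp [ 0.5476 -0.0724  0.109 ] rv [ 0.043  2.478 -0.014] F [-3.9  0.6  4.3] w -0.0 q [-0.371 -0.566 -0.816  0.685  0.205 -0.269]
local [-0.08190203  0.08512952  0.10900348]
[([0.6287, -0.0889, 0.1925], 0.73), ([0.3712, -0.4624, 0.0047], 0.38)]
```

Emit:
carry_out(
  targets=[
    [[0.016,0,0.021,0,0,0,1],[0,0,0,0,0,0,1],[0,0,0,0,0,0,1],[0,0,0,0,0,0,1]],
  ],
)

```text
time: 7.15
tcp_pos: [0.5476, -0.0724, 0.107]
tcp_rot: [0.043, 2.478, -0.014]
contact_force: [-6.0, 2.1, 5.7]
width: -0.001
```

Run:
```python
from h import *
st()
p=r.capture("top"); print([(q["position"],q["score"]) for q in r.spot_point("shutter_tab",p)[:2]])
w=cloud(p);x,y,z=w[...,0],w[...,1],w[...,2]
m=(z>.185)&(z<.215)&(x>.58)&(x<.68)&(y>-.25)&(y<.05);print(np.mean(w[m],0),np.percentile(w[m],[3,97],axis=0),cv2.minAreaRect(w[m][:,:2].astype(np.float32)*1000))
cv2.imwrite("pics/t3.png",cv2.resize(p["color"][90:320,80:400],None,fx=2.4,fy=2.4))
```

```text
t 7.15 tcp [ 0.5476 -0.0724  0.107 ] rv [ 0.043  2.478 -0.014] F [-6.   2.1  5.7] w -0.001 q [-0.371 -0.564 -0.819  0.681  0.205 -0.269]
[([0.6268, -0.0953, 0.1916], 0.94)]
[ 0.62563784 -0.09693898  0.20195216] [[ 0.60614707 -0.10255941  0.18692401]
 [ 0.64697965 -0.08888547  0.20889886]] ((627.9489135742188, -95.31277465820312), (14.863828659057617, 44.78779220581055), 86.24640655517578)
```

View pics/t3.png

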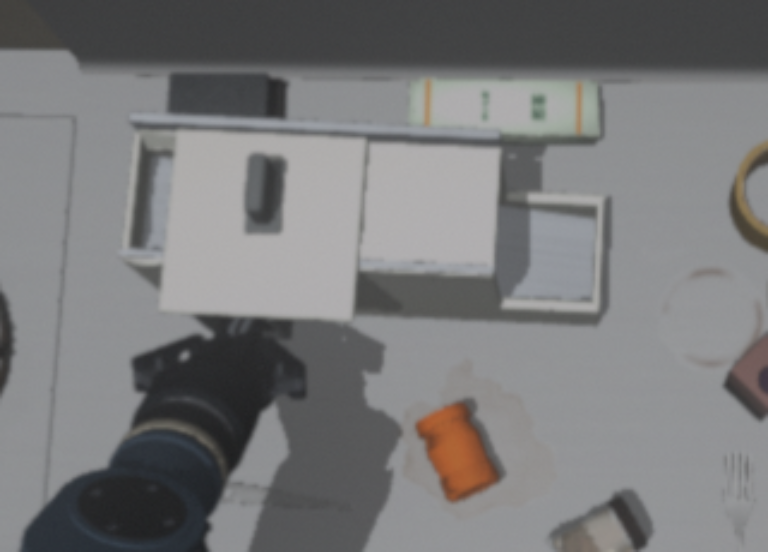

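The hatch has jumped open. The tab moved about 35 mm to about (262,190) in the crop, and the opening shows at (150,195). Now I'll retract.

Emit:
carry_out(
  targets=[
    [[0,0,-0.2,0,0,0,1],[0,0,-0.3,0,0,0,1],[0,0,-0.3,0,0,0,1],[0,0,-0.3,0,0,0,1],[0,0,-0.3,0,0,0,1],[0,0,-0.3,0,0,0,1],[0,0,0,0,0,0,1],[0,0,0,0,0,0,1]],
  ],
)

```text
time: 8.05
tcp_pos: [0.4694, -0.0701, 0.207]
tcp_rot: [0.044, 2.478, -0.015]
contact_force: [1.2, -0.1, -0.1]
width: -0.0
```

```bash
cat >> h.py <<'E'
DOWN=DR*ori([0,0,-1],[0,1,0])
E
python3 - <<'E'
from h import *
st();o=r.get_obs()
a=np.array([.47,-.08,.30]); b=D([0,.065,.28])
for x in plan(a,DOWN,step=.03): print(x)
print(b)
for x in plan(b,DOWN,start=(a,DOWN),step=.04): print(x)
E
```

```text
t 8.05 tcp [ 0.4694 -0.0701  0.207 ] rv [ 0.044  2.478 -0.015] F [ 1.2 -0.1 -0.1] w -0.0 q [-0.465 -0.849 -0.76   1.043  0.259 -0.346]
[-0.1546, -0.0262, -0.1938, 0.0, 0.0422, -0.0]
[-0.1276, -0.0262, -0.2126, 0.0, 0.0422, -0.0]
[-0.0984, -0.0262, -0.2276, 0.0, 0.0422, -0.0]
[-0.0674, -0.0263, -0.2386, 0.0, 0.0422, -0.0]
[-0.0352, -0.0263, -0.2454, 0.0, 0.0422, -0.0]
[ 0.62877454 -0.09533981  0.28      ]
[-0.4246, -0.0261, 0.0533, 0.0, 0.0, 0.0]
[-0.4246, -0.0261, 0.0533, 0.0, 0.0, 0.0]
[-0.4246, -0.0261, 0.0533, 0.0, 0.0, 0.0]
[-0.4246, -0.0261, 0.0533, 0.0, 0.0, 0.0]
[-0.4246, -0.0261, 0.0533, 0.0, 0.0, 0.0]
```

Emit:
carry_out(
  targets=[
    [[-0.155,-0.026,-0.194,0,0.0422,0,-0.3],[-0.128,-0.026,-0.213,0,0.0422,0,-0.3],[-0.098,-0.026,-0.228,0,0.0422,0,-0.3],[-0.067,-0.026,-0.239,0,0.0422,0,-0.3],[-0.035,-0.026,-0.245,0,0.0422,0,-0.3],[-0.425,-0.026,0.053,0,0,0,-0.3],[-0.425,-0.026,0.053,0,0,0,-0.3],[-0.425,-0.026,0.053,0,0,0,-0.3],[-0.425,-0.026,0.053,0,0,0,-0.3],[-0.425,-0.026,0.053,0,0,0,-0.3],[0,0,0,0,0,0,-0.3],[0,0,0,0,0,0,-0.3],[0,0,0,0,0,0,-0.3]],
  ],
)

```text
time: 9.35
tcp_pos: [0.6282, -0.0946, 0.2796]
tcp_rot: [-0.054, -3.139, -0.002]
contact_force: [-0.1, -0.8, -0.1]
width: 0.645
```

Run:
```python
from h import *
st();o=r.get_obs()
for x in plan(D([0,.065,.178]),DOWN,step=.03): print(x)
```

```text
t 9.35 tcp [ 0.6282 -0.0946  0.2796] rv [-5.400e-02 -3.139e+00 -2.000e-03] F [-0.1 -0.8 -0.1] w 0.645 q [-0.255  0.379  0.582  1.776  0.    -0.221]
[-0.0028, -0.0028, 0.3385, 0.0001, -0.0002, 0.0]
[-0.0026, -0.0027, 0.3385, 0.0001, -0.0002, 0.0]
[-0.0025, -0.0026, 0.3385, 0.0001, -0.0002, 0.0]
[-0.0023, -0.0025, 0.3385, 0.0001, -0.0002, 0.0]
```

Emit:
carry_out(
  targets=[
    [[-0.003,-0.003,0.34,0,0,0,-0.3],[-0.003,-0.003,0.34,0,0,0,-0.3],[-0.002,-0.002,0.34,0,0,0,-0.3],[-0.002,-0.002,0.33,0,0,0,-0.3],[0,0,0,0,0,0,-0.3],[0,0,0,0,0,0,-0.3],[0,0,0,0,0,0,1],[0,0,0,0,0,0,1],[0,0,0,0,0,0,1],[0,0,0,0,0,0,1],[0,0,0,0,0,0,1]],
  ],
  newtons=30,
)

```text
time: 10.45
tcp_pos: [0.6303, -0.0959, 0.1813]
tcp_rot: [0.055, 3.138, -0.0]
contact_force: [-1.4, -1.0, 5.6]
width: 0.158
```

Run:
```python
from h import *
st();o=r.get_obs()
print("local",DR.inv().apply(o["tcp_pos"]-D0))
for x in plan(D([0,-.029,.178]),DOWN,step=.02): print(x)
```

```text
t 10.45 tcp [ 0.6303 -0.0959  0.1813] rv [ 0.055  3.138 -0.   ] F [-1.4 -1.   5.6] w 0.158 q [-0.256  0.338  0.332  1.562  0.    -0.221]
local [0.00155845 0.06451081 0.18128088]
[0.0042, -0.2494, 0.0088, -0.0, 0.0002, 0.0]
[0.0042, -0.2494, 0.0088, -0.0, 0.0002, 0.0]
[0.0042, -0.2494, 0.0088, -0.0, 0.0002, 0.0]
[0.0042, -0.2494, 0.0088, -0.0, 0.0002, 0.0]
[0.0042, -0.2494, 0.0088, -0.0, 0.0002, 0.0]
```

Emit:
carry_out(
  targets=[
    [[0,-0.1,0,0,0,0,1],[0,-0.2,0,0,0,0,1],[0,-0.2,0,0,0,0,1],[0,-0.2,0,0,0,0,1],[0,-0.2,0,0,0,0,1],[0,-0.2,0,0,0,0,1],[0,-0.12,0,0,0,0,1],[0,-0.05,0,0,0,0,1],[0,0,0,0,0,0,1],[0,0,0,0,0,0,1],[0,0,0,0,0,0,1]],
  ],
)

```text
time: 11.55
tcp_pos: [0.6269, -0.1901, 0.1813]
tcp_rot: [0.054, 3.138, 0.002]
contact_force: [-1.2, 2.3, 7.3]
width: 0.159
```

Run:
```python
from h import *
st();o=r.get_obs()
print("local",DR.inv().apply(o["tcp_pos"]-D0))
```

```text
t 11.55 tcp [ 0.6269 -0.1901  0.1813] rv [5.400e-02 3.138e+00 2.000e-03] F [-1.2  2.3  7.3] w 0.159 q [-0.398  0.388  0.396  1.577  0.002 -0.363]
local [ 0.00141125 -0.02972551  0.18128971]
```

Emit:
carry_out(
  targets=[
    [[0,-0.03,0,0,0,0,1],[0,0,0,0,0,0,1],[0,0,0,0,0,0,1]],
  ],
)

```text
time: 11.85
tcp_pos: [0.6269, -0.1901, 0.1813]
tcp_rot: [0.052, 3.138, 0.008]
contact_force: [-0.8, 6.3, 7.3]
width: 0.159
```

Run:
```python
from h import *
st();o=r.get_obs()
print("local",DR.inv().apply(o["tcp_pos"]-D0))
```

```text
t 11.85 tcp [ 0.6269 -0.1901  0.1813] rv [0.052 3.138 0.008] F [-0.8  6.3  7.3] w 0.159 q [-0.4    0.389  0.398  1.579  0.006 -0.366]
local [ 0.00139289 -0.0297485   0.1813137 ]
```

Emit:
carry_out(
  targets=[
    [[0,0.02,0,0,0,0,-0.3],[0,0,0,0,0,0,-0.3],[0,0,0,0,0,0,-0.3],[0,0,0,0,0,0,-0.3],[0,0,-0.2,0,0,0,-0.3],[0,0,-0.4,0,0,0,-1],[0,0,-0.4,0,0,0,-1],[0,0,-0.3,0,0,0,-1],[0,0,0,0,0,0,-1],[0,0,0,0,0,0,-1]],
  ],
)

```text
time: 12.85
tcp_pos: [0.6264, -0.192, 0.2767]
tcp_rot: [0.055, 3.14, 0.0]
contact_force: [-0.1, -0.9, -0.1]
width: 0.999
```

Run:
```python
from h import *
st()
t=np.radians(29.7); JR=ori([0,0,-1],[np.cos(t),np.sin(t),0])
for x in plan([.387,-.3425,.16],JR,step=.04): print(x)
```

```text
t 12.85 tcp [ 0.6264 -0.192   0.2767] rv [0.055 3.14  0.   ] F [-0.1 -0.9 -0.1] w 0.999 q [-4.000e-01  4.360e-01  6.510e-01  1.785e+00  1.000e-03 -3.650e-01]
[0.3902, -0.2647, 0.1942, 0.0, 0.0, 0.0405]
[0.3534, -0.312, 0.1942, 0.0, 0.0, 0.0405]
[0.311, -0.3543, 0.1943, 0.0, 0.0, 0.0405]
[0.2635, -0.3909, 0.1943, 0.0, 0.0, 0.0405]
[0.2118, -0.4211, 0.1944, 0.0, 0.0, 0.0405]
[0.1567, -0.4446, 0.1945, 0.0, 0.0, 0.0405]
[0.099, -0.4608, 0.1945, 0.0, 0.0, 0.0405]
[0.0397, -0.4696, 0.1945, 0.0, 0.0, 0.0405]
```

Emit:
carry_out(
  targets=[
    [[0.39,-0.265,0.194,0,0,0.0405,-1],[0.353,-0.312,0.194,0,0,0.0405,-1],[0.311,-0.354,0.194,0,0,0.0405,-1],[0.2635,-0.391,0.194,0,0,0.0405,-1],[0.212,-0.421,0.194,0,0,0.0405,-1],[0.157,-0.445,0.194,0,0,0.0405,-1],[0.099,-0.461,0.194,0,0,0.0405,-1],[0.04,-0.47,0.194,0,0,0.0405,-1],[0,0,0,0,0,0,-1],[0,0,0,0,0,0,-1],[0,0,0,0,0,0,-1]],
  ],
)

```text
time: 13.95
tcp_pos: [0.3869, -0.3415, 0.1596]
tcp_rot: [-1.576, -2.717, -0.002]
contact_force: [0.9, -1.0, -0.2]
width: 1.0
```

Run:
```python
from h import *
st()
t=np.radians(29.7); JR=ori([0,0,-1],[np.cos(t),np.sin(t),0])
for x in plan([.387,-.3425,.02],JR,step=.04): print(x)
p=r.capture("scene"); cv2.imwrite("pics/s4.png",cv2.resize(p["color"][150:390,200:440],None,fx=2.5,fy=2.5))
```

```text
t 13.95 tcp [ 0.3869 -0.3415  0.1596] rv [-1.576e+00 -2.717e+00 -2.000e-03] F [ 0.9 -1.  -0.2] w 1.0 q [-8.54e-01  2.20e-02 -7.00e-02  1.48e+00  1.00e-03  1.98e-01]
[-0.0038, -0.0017, 0.4653, 0.0, -0.0001, 0.0001]
[-0.0036, -0.0016, 0.4653, 0.0, -0.0001, 0.0001]
[-0.0035, -0.0015, 0.4653, 0.0, -0.0001, 0.0001]
[-0.0033, -0.0014, 0.4653, 0.0, -0.0001, 0.0001]
```

View pics/s4.png

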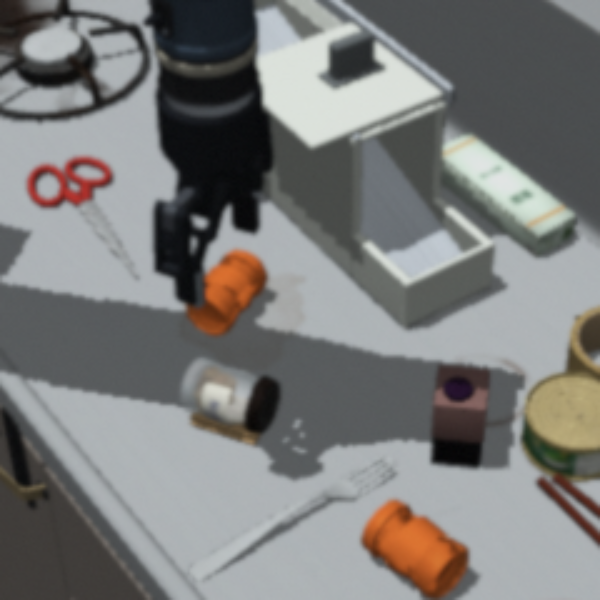

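The gripper is over the white, dark-lidded jar at (230,395) in the crop. The hatch is fully open, with its tab at (350,50). The orange jars are clear of the finger paths.

Emit:
carry_out(
  targets=[
    [[-0.004,-0.002,0.46,0,0,0,-1],[-0.004,-0.002,0.46,0,0,0,-1],[-0.003,-0.002,0.45,0,0,0,-1],[-0.003,-0.001,0.35,0,0,0,-1],[0,0,0.25,0,0,0,-1],[0,0,0,0,0,0,-1],[0,0,0,0,0,0,-1],[0,0,0,0,0,0,-1]],
  ],
)

```text
time: 14.8
tcp_pos: [0.3881, -0.3441, 0.0143]
tcp_rot: [1.575, 2.715, -0.001]
contact_force: [-0.2, -0.6, -0.0]
width: 1.001
```

Emit:
carry_out(
  targets=[
    [[0,0,0,0,0,0,0.3],[0,0,0,0,0,0,0.3],[0,0,0,0,0,0,0.3],[0,0,0,0,0,0,0.3],[0,0,0,0,0,0,1],[0,0,0,0,0,0,1],[0,0,0,0,0,0,1]],
  ],
  newtons=30,
)

```text
time: 15.5
tcp_pos: [0.3878, -0.3432, 0.0132]
tcp_rot: [1.577, 2.715, 0.003]
contact_force: [4.0, 1.8, 4.8]
width: 0.491
```

Run:
```python
from h import *
st()
```

```text
t 15.5 tcp [ 0.3878 -0.3432  0.0132] rv [1.577 2.715 0.003] F [4.  1.8 4.8] w 0.491 q [-0.855  0.096 -0.289  1.184  0.002  0.197]
```

Run:
```python
from h import *
for n in("scene","top"):
    p=r.capture(n); 
    c=p["color"][250:350,240:340] if n=="scene" else p["color"][260:360,270:390]
    cv2.imwrite(f"pics/{n}5.png",cv2.resize(cv2.convertScaleAbs(c,alpha=1.5),None,fx=5,fy=5,interpolation=cv2.INTER_CUBIC))
st()
```

```text
t 15.6 tcp [ 0.3878 -0.3432  0.0132] rv [1.577 2.715 0.003] F [4.6 2.9 5.3] w 0.489 q [-0.855  0.097 -0.289  1.184  0.002  0.197]
```

View pics/scene5.png

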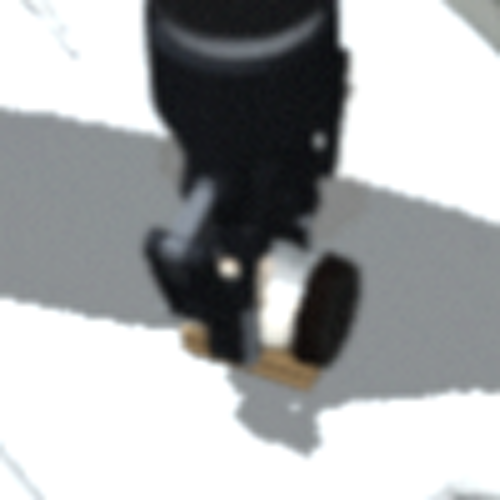

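View pics/top5.png

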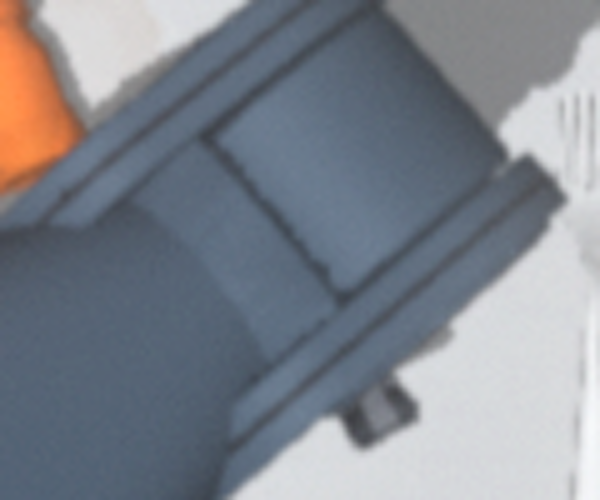

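The grip looks good. The pads sit on the jar's waist (42 mm), with the lid at (330,305) in the scene crop projecting past the fingers. The fork and carton are untouched. I'll lift now.

Emit:
carry_out(
  targets=[
    [[0,0,-0.1,0,0,0,1],[0,0,-0.3,0,0,0,1],[0,0,-0.4,0,0,0,1],[0,0,-0.5,0,0,0,1],[0,0,-0.5,0,0,0,1],[0,0,-0.5,0,0,0,1],[0,0,-0.5,0,0,0,1],[0,0,-0.4,0,0,0,1],[0,0,-0.3,0,0,0,1],[0,0,0,0,0,0,1],[0,0,0,0,0,0,1]],
  ],
  newtons=40,
)

```text
time: 16.7
tcp_pos: [0.3859, -0.3436, 0.2738]
tcp_rot: [-1.578, -2.714, 0.001]
contact_force: [0.2, 0.8, -1.9]
width: 0.483
```

Run:
```python
from h import *
st()
for x in plan(D([0,.098,.28]),DOWN,step=.033): print(x)
p=r.capture("scene"); cv2.imwrite("pics/s6.png",p["color"])
```

```text
t 16.7 tcp [ 0.3859 -0.3436  0.2738] rv [-1.578e+00 -2.714e+00  1.000e-03] F [ 0.2  0.8 -1.9] w 0.483 q [-8.570e-01  4.400e-02  1.800e-01  1.709e+00 -1.000e-03  1.960e-01]
[0.1374, 0.3903, -0.0072, -0.0, -0.0001, -0.027]
[0.1038, 0.4005, -0.0072, -0.0, -0.0001, -0.027]
[0.0695, 0.4079, -0.0072, -0.0, -0.0001, -0.027]
[0.0347, 0.4123, -0.0072, -0.0, -0.0001, -0.027]
[-0.0004, 0.4138, -0.0072, -0.0, -0.0001, -0.027]
[-0.0354, 0.4122, -0.0072, -0.0, -0.0001, -0.027]
[-0.0702, 0.4077, -0.0071, -0.0, -0.0001, -0.027]
[-0.1045, 0.4003, -0.0071, -0.0, -0.0001, -0.027]
[-0.1381, 0.39, -0.0071, -0.0, -0.0001, -0.027]
[-0.1706, 0.3769, -0.007, -0.0, -0.0001, -0.027]
[-0.202, 0.3611, -0.007, -0.0, -0.0001, -0.027]
[-0.2318, 0.3427, -0.0069, -0.0, -0.0001, -0.027]
```

View pics/s6.png

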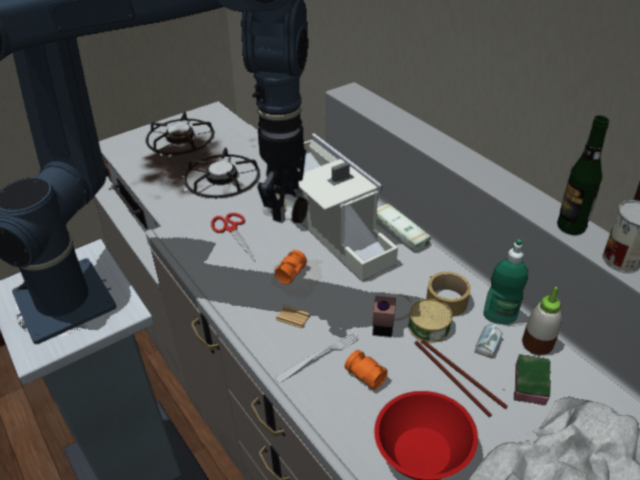

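The jar is in the gripper, with its lid at about (299,208). The empty wooden rest is at (293,317). Next I carry the jar to above the inlet.

Emit:
carry_out(
  targets=[
    [[0.137,0.39,-0.007,0,0,-0.027,1],[0.104,0.4,-0.007,0,0,-0.027,1],[0.07,0.408,-0.007,0,0,-0.027,1],[0.035,0.412,-0.007,0,0,-0.027,1],[0,0.414,-0.007,0,0,-0.027,1],[-0.035,0.412,-0.007,0,0,-0.027,1],[-0.07,0.408,-0.007,0,0,-0.027,1],[-0.104,0.4,-0.007,0,0,-0.027,1],[-0.138,0.39,-0.007,0,0,-0.027,1],[-0.171,0.377,-0.007,0,0,-0.027,1],[-0.202,0.361,-0.007,0,0,-0.027,1],[-0.232,0.343,-0.007,0,0,-0.027,1],[0,0,0,0,0,0,1],[0,0,0,0,0,0,1],[0,0,0,0,0,0,1],[0,0,0,0,0,0,1]],
  ],
)

```text
time: 18.35
tcp_pos: [0.6296, -0.0628, 0.2809]
tcp_rot: [-0.057, -3.14, -0.001]
contact_force: [-0.2, -0.3, -1.3]
width: 0.485
```

Run:
```python
from h import *
st()
for x in plan(D([0,.098,.20]),DOWN,step=.03): print(x)
for n in("scene","top"):
    p=r.capture(n); print([(q["position"],q["score"]) for q in r.spot_point("jar_center",p)[:4]])
    c=p["color"][40:280,200:440] if n=="scene" else p["color"][90:290,80:320]
    cv2.imwrite(f"pics/{n}7.png",cv2.resize(cv2.convertScaleAbs(c,alpha=1.4),None,fx=2.5,fy=2.5,interpolation=cv2.INTER_CUBIC))
```

```text
t 18.35 tcp [ 0.6296 -0.0628  0.2809] rv [-5.70e-02 -3.14e+00 -1.00e-03] F [-0.2 -0.3 -1.3] w 0.485 q [-0.206  0.371  0.575  1.776  0.    -0.169]
[-0.0019, 0.002, 0.3597, 0.0, -0.0001, -0.0001]
[-0.0017, 0.0021, 0.3597, 0.0, -0.0001, -0.0001]
[-0.0015, 0.0021, 0.3597, 0.0, -0.0001, -0.0001]
[([0.4143, -0.5461, 0.021], 0.97), ([0.459, -0.2325, 0.022], 0.58)]
[([0.459, -0.2301, 0.0209], 0.86), ([0.6333, -0.0613, 0.2999], 0.77), ([0.4142, -0.55, 0.0182], 0.57)]
```

View pics/scene7.png

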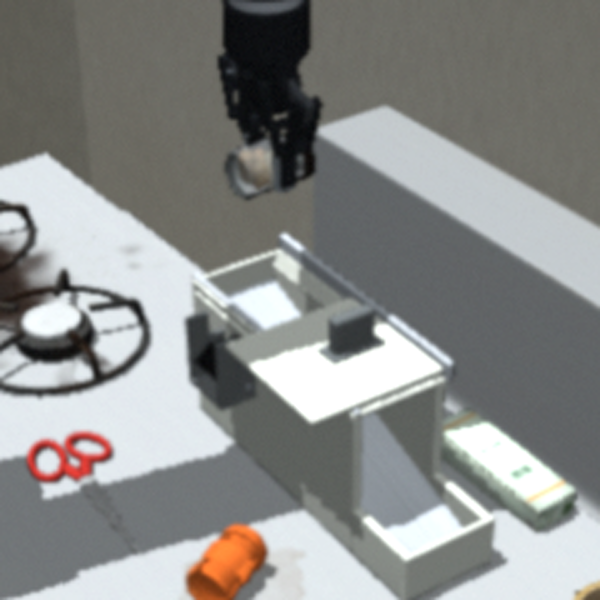

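View pics/top7.png

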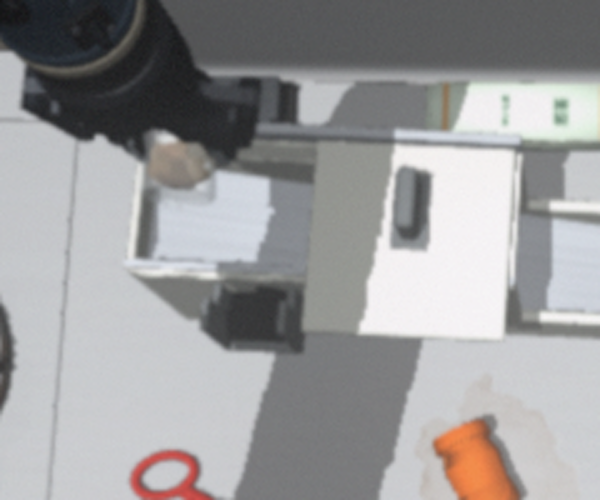

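The jar hangs above the inlet, foot to the front at about (250,170) in the scene crop, and lies along the dispenser's x. I'll check its end position, since there is only 5 mm of clearance.

Run:
```python
from h import *
for n in("scene","top"):
    p=r.capture(n); w=cloud(p).reshape(-1,3)
    L=DR.inv().apply(w-D0); hsv=cv2.cvtColor(p["color"],cv2.COLOR_BGR2HSV).reshape(-1,3)
    m=(abs(L[:,0])<.06)&(abs(L[:,1]-.098)<.05)&(L[:,2]>.26)&(L[:,2]<.335)&(hsv[:,2]>75)
    P=L[m]; print(n,len(P),np.percentile(P,[0.5,2,5,50,95,98,99.5],axis=0).round(4).tolist())
    m2=(abs(L[:,0])<.06)&(abs(L[:,1]-.098)<.05)&(L[:,2]>.26)&(L[:,2]<.335)
    P=L[m2];f=P[P[:,0]<-.028]; print(len(f),f.mean(0),np.percentile(f,[2,98],axis=0).round(4).tolist())
```

```text
scene 173 [[-0.0364, 0.0714, 0.2812], [-0.0352, 0.0731, 0.2841], [-0.0343, 0.074, 0.2872], [-0.0232, 0.0841, 0.314], [-0.0061, 0.1019, 0.32], [-0.0041, 0.1044, 0.3203], [-0.0004, 0.1065, 0.3211]]
195 [-0.03219628  0.09308167  0.29943803] [[-0.0366, 0.0723, 0.2792], [-0.0284, 0.1143, 0.3201]]
top 763 [[-0.0365, 0.0738, 0.2774], [-0.036, 0.0745, 0.2799], [-0.0354, 0.0764, 0.2835], [-0.0265, 0.0957, 0.3146], [-0.0069, 0.1151, 0.321], [-0.0041, 0.1179, 0.3222], [-0.0021, 0.1313, 0.324]]
349 [-0.03284335  0.09618314  0.30199137] [[-0.0363, 0.0745, 0.2784], [-0.0285, 0.117, 0.3222]]
```

Emit:
carry_out(
  targets=[
    [[-0.01,0.003,0.36,0,0,0,1],[-0.006,0.002,0.36,0,0,0,1],[-0.002,0.002,0.36,0,0,0,1],[0,0,0.2,0,0,0,1],[0,0,0,0,0,0,1],[0,0,0,0,0,0,1],[0,0,0,0,0,0,1]],
  ],
)

```text
time: 19.35
tcp_pos: [0.6326, -0.0615, 0.1873]
tcp_rot: [0.055, 3.138, 0.0]
contact_force: [0.3, 0.6, -1.0]
width: 0.487
```

Run:
```python
from h import *
st();o=r.get_obs()
print("local",DR.inv().apply(o["tcp_pos"]-D0))
for x in plan(D([0.001,.098,.126]),DOWN,step=.01): print(x)
```

```text
t 19.35 tcp [ 0.6326 -0.0615  0.1873] rv [0.055 3.138 0.   ] F [ 0.3  0.6 -1. ] w 0.487 q [-2.030e-01  3.330e-01  3.390e-01  1.573e+00  1.000e-03 -1.680e-01]
local [0.00268337 0.09892201 0.18731805]
[0.0036, -0.0018, 0.1168, 0.0, 0.0001, 0.0]
[0.0035, -0.0018, 0.1168, 0.0, 0.0001, 0.0]
[0.0035, -0.0018, 0.1168, 0.0, 0.0001, 0.0]
[0.0034, -0.0018, 0.1168, 0.0, 0.0001, 0.0]
[0.0034, -0.0018, 0.1168, 0.0, 0.0001, 0.0]
[0.0033, -0.0018, 0.1168, 0.0, 0.0001, 0.0]
[0.0033, -0.0018, 0.1168, 0.0, 0.0001, 0.0]
```

Emit:
carry_out(
  targets=[
    [[0.02,-0.01,0.05,0,0,0,1],[0.003,-0.002,0.11,0,0,0,1],[0,0,0.11,0,0,0,1],[0,0,0,0,0,0,1],[0,0,0,0,0,0,1]],
  ],
)

```text
time: 19.85
tcp_pos: [0.6295, -0.0621, 0.1642]
tcp_rot: [-0.054, -3.139, -0.002]
contact_force: [0.3, 1.2, -1.0]
width: 0.486
```

Run:
```python
from h import *
st();o=r.get_obs()
print("local",DR.inv().apply(o["tcp_pos"]-D0))
for x in plan(D([0.001,.098,.126]),DOWN,step=.01): print(x)
```

```text
t 19.85 tcp [ 0.6295 -0.0621  0.1642] rv [-5.400e-02 -3.139e+00 -2.000e-03] F [ 0.3  1.2 -1. ] w 0.486 q [-2.050e-01  3.290e-01  2.870e-01  1.531e+00  1.000e-03 -1.700e-01]
local [-0.00045102  0.09828409  0.16418673]
[-0.0051, -0.0011, 0.1273, 0.0001, -0.0001, 0.0]
[-0.005, -0.001, 0.1273, 0.0001, -0.0001, 0.0]
[-0.0049, -0.001, 0.1273, 0.0001, -0.0001, 0.0]
[-0.0049, -0.001, 0.1273, 0.0001, -0.0001, 0.0]
```

Emit:
carry_out(
  targets=[
    [[-0.005,-0.001,0.127,0,0,0,1],[-0.005,-0.001,0.127,0,0,0,1],[-0.004,-0.001,0.127,0,0,0,1],[0,0,0.06,0,0,0,1],[0,0,0,0,0,0,1],[0,0,0,0,0,0,1],[0,0,0,0,0,0,1]],
  ],
)

```text
time: 20.55
tcp_pos: [0.6314, -0.0624, 0.1326]
tcp_rot: [0.054, 3.14, 0.001]
contact_force: [-0.4, 0.3, -0.4]
width: 0.485
```

Run:
```python
from h import *
st();o=r.get_obs()
print("local",DR.inv().apply(o["tcp_pos"]-D0))
p=r.capture("scene")
cv2.imwrite(f"pics/s8.png",cv2.resize(cv2.convertScaleAbs(p["color"][80:260,230:430],alpha=1.4),None,fx=3.5,fy=3.3,interpolation=cv2.INTER_CUBIC))
```

```text
t 20.55 tcp [ 0.6314 -0.0624  0.1326] rv [5.40e-02 3.14e+00 1.00e-03] F [-0.4  0.3 -0.4] w 0.485 q [-2.050e-01  3.330e-01  2.300e-01  1.467e+00  1.000e-03 -1.700e-01]
local [0.00147212 0.09796754 0.13264156]
```

View pics/s8.png

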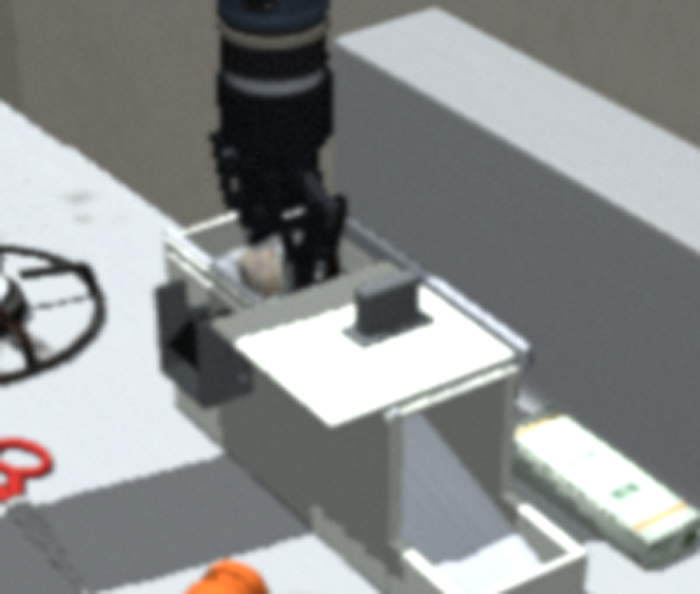

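The jar is inside the opening at (255,270) in the crop, with no contact. I'll lower it 8 mm more, then release it with a small opening.

Emit:
carry_out(
  targets=[
    [[0.005,0,0.055,0,0,0,1],[0.005,0,0.055,0,0,0,1],[0,0,0,0,0,0,1],[0,0,0,0,0,0,1],[0,0,0,0,0,0,1]],
  ],
)

```text
time: 21.1
tcp_pos: [0.6303, -0.0623, 0.1238]
tcp_rot: [-0.054, -3.141, -0.001]
contact_force: [0.2, 0.3, -1.6]
width: 0.485
```

Run:
```python
from h import *
st();o=r.get_obs()
print("local",DR.inv().apply(o["tcp_pos"]-D0))
```

```text
t 21.1 tcp [ 0.6303 -0.0623  0.1238] rv [-5.400e-02 -3.141e+00 -1.000e-03] F [ 0.2  0.3 -1.6] w 0.485 q [-2.05e-01  3.33e-01  2.12e-01  1.45e+00  1.00e-03 -1.70e-01]
local [0.00035544 0.09807674 0.12377518]
```

Emit:
carry_out(
  targets=[
    [[0,0,0,0,0,0,-0.4],[0,0,0,0,0,0,-0.4],[0,0,0,0,0,0,-0.4],[0,0,-0.05,0,0,0,-0.4],[0,0,-0.1,0,0,0,-0.4],[0,0,-0.15,0,0,0,-0.4],[0,0,-0.2,0,0,0,-0.4],[0,0,-0.3,0,0,0,-0.4],[0,0,-0.4,0,0,0,-0.4],[0,0,-0.4,0,0,0,-0.4],[0,0,-0.4,0,0,0,-0.4],[0,0,0,0,0,0,-0.4],[0,0,0,0,0,0,-0.4]],
  ],
)

```text
time: 22.4
tcp_pos: [0.6312, -0.0626, 0.2764]
tcp_rot: [0.054, 3.137, -0.0]
contact_force: [-0.3, -0.2, -0.3]
width: 0.703
```

Run:
```python
from h import *
st();o=r.get_obs()
for n in("scene","top"):
    p=r.capture(n); print([(DR.inv().apply(np.array(q["position"])-D0).round(4),round(q["score"],2)) for q in r.spot_point("jar_center",p)[:4]])
    c=p["color"][80:290,220:430] if n=="scene" else p["color"][110:250,100:350]
    cv2.imwrite(f"pics/{n}9.png",cv2.resize(cv2.convertScaleAbs(c,alpha=1.4),None,fx=2.8,fy=2.8,interpolation=cv2.INTER_CUBIC))
for x in plan(D([0,-.03,.27]),DOWN,step=.04): print(x)
```

```text
t 22.4 tcp [ 0.6312 -0.0626  0.2764] rv [ 0.054  3.137 -0.   ] F [-0.3 -0.2 -0.3] w 0.703 q [-2.050e-01  3.650e-01  5.580e-01  1.759e+00  1.000e-03 -1.700e-01]
[(array([-0.1977, -0.3932,  0.0241]), 0.88), (array([-0.0032, -0.1527,  0.0471]), 0.8), (array([-0.1659, -0.077 ,  0.0221]), 0.76)]
[(array([-0.0034, -0.1541,  0.0526]), 0.96), (array([-0.165 , -0.0759,  0.0221]), 0.6), (array([-0.2015, -0.3983,  0.0188]), 0.55)]
[-0.0008, -0.4268, 0.0066, 0.0001, -0.0002, 0.0]
[-0.0008, -0.4268, 0.0068, 0.0001, -0.0002, 0.0]
[-0.0008, -0.4268, 0.0069, 0.0001, -0.0002, 0.0]
[-0.0008, -0.4268, 0.007, 0.0001, -0.0002, 0.0]
```

View pics/scene9.png

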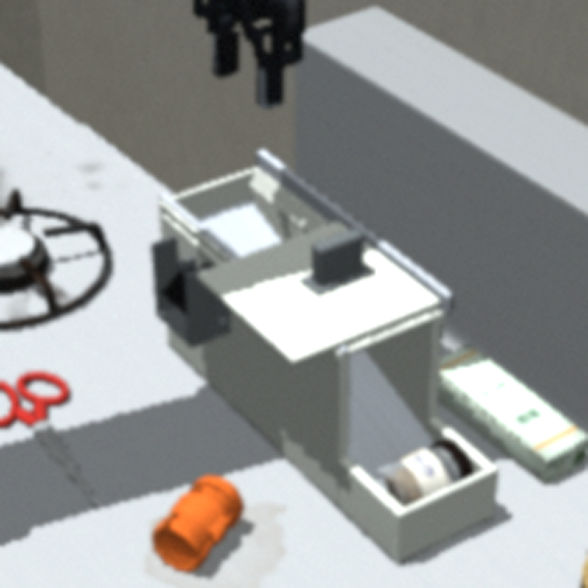

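View pics/top9.png

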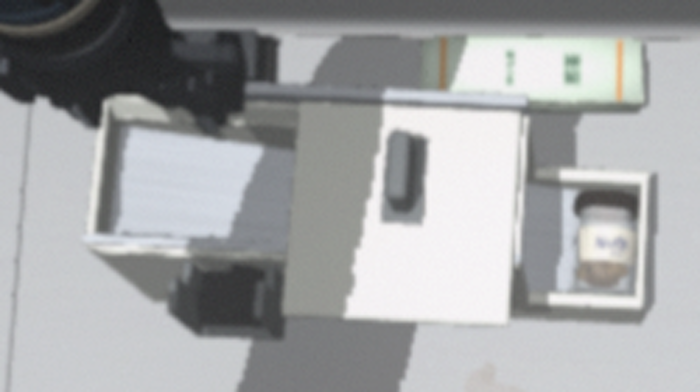

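The jar has rolled to the outlet and rests against the end stop, at (430,470) in the scene crop and (607,238) in the top crop. Now I'll close the hatch, starting above the tab.

Emit:
carry_out(
  targets=[
    [[0,-0.427,0,0,0,0,-0.3],[0,-0.427,0,0,0,0,-0.3],[0,-0.427,0,0,0,0,-0.3],[0,-0.427,0,0,0,0,-0.3],[0,0,0,0,0,0,-0.3],[0,0,0,0,0,0,-0.3],[0,0,0,0,0,0,-0.3]],
  ],
)

```text
time: 23.3
tcp_pos: [0.6256, -0.1895, 0.273]
tcp_rot: [-0.053, -3.14, -0.003]
contact_force: [-0.2, 0.1, -0.5]
width: 0.65
```

Run:
```python
from h import *
st();o=r.get_obs()
for x in plan(D([0.001,-.0297,.181]),DOWN,step=.03): print(x)
```

```text
t 23.3 tcp [ 0.6256 -0.1895  0.273 ] rv [-5.30e-02 -3.14e+00 -3.00e-03] F [-0.2  0.1 -0.5] w 0.65 q [-3.970e-01  4.320e-01  6.380e-01  1.779e+00  1.000e-03 -3.630e-01]
[-0.0032, -0.0022, 0.3067, 0.0001, -0.0001, 0.0001]
[-0.0031, -0.0021, 0.3067, 0.0001, -0.0001, 0.0001]
[-0.003, -0.0019, 0.3067, 0.0001, -0.0001, 0.0001]
[-0.0029, -0.0018, 0.3067, 0.0001, -0.0001, 0.0001]
```

Emit:
carry_out(
  targets=[
    [[-0.003,-0.002,0.307,0,0,0,-0.3],[-0.003,-0.002,0.307,0,0,0,-0.3],[-0.003,-0.002,0.307,0,0,0,-0.3],[-0.003,-0.002,0.307,0,0,0,-0.3],[0,0,0,0,0,0,-0.3],[0,0,0,0,0,0,-0.3],[0,0,0,0,0,0,1],[0,0,0,0,0,0,1],[0,0,0,0,0,0,1],[0,0,0,0,0,0,1],[0,0,0,0,0,0,1]],
  ],
  newtons=50,
)

```text
time: 24.4
tcp_pos: [0.6277, -0.1901, 0.1837]
tcp_rot: [0.054, 3.138, 0.003]
contact_force: [1.5, 4.8, 5.0]
width: 0.151
```

Run:
```python
from h import *
st();o=r.get_obs()
print("local",DR.inv().apply(o["tcp_pos"]-D0))
```

```text
t 24.4 tcp [ 0.6277 -0.1901  0.1837] rv [5.400e-02 3.138e+00 3.000e-03] F [1.5 4.8 5. ] w 0.151 q [-0.398  0.39   0.404  1.582  0.003 -0.364]
local [ 0.00221575 -0.02973573  0.18366222]
```

Emit:
carry_out(
  targets=[
    [[0,0.1,0,0,0,0,1],[0,0.2,0,0,0,0,1],[0,0.2,0,0,0,0,1],[0,0.2,0,0,0,0,1],[0,0.2,0,0,0,0,1],[0,0.2,0,0,0,0,1],[0,0.2,0,0,0,0,1],[0,0.1,0,0,0,0,1],[0,0.1,0,0,0,0,1],[0,0.1,0,0,0,0,1],[0,0.07,0,0,0,0,1],[0,0.05,0,0,0,0,1],[0,0,0,0,0,0,1],[0,0,0,0,0,0,1],[0,0,0,0,0,0,1]],
  ],
)

```text
time: 25.9
tcp_pos: [0.6323, -0.0636, 0.1837]
tcp_rot: [0.056, 3.137, -0.003]
contact_force: [0.3, -1.2, 6.3]
width: 0.154
```

Run:
```python
from h import *
st();o=r.get_obs()
print("local",DR.inv().apply(o["tcp_pos"]-D0))
```

```text
t 25.9 tcp [ 0.6323 -0.0636  0.1837] rv [ 5.600e-02  3.137e+00 -3.000e-03] F [ 0.3 -1.2  6.3] w 0.154 q [-2.050e-01  3.310e-01  3.290e-01  1.564e+00 -1.000e-03 -1.690e-01]
local [0.00246186 0.09680393 0.18367263]
```

Emit:
carry_out(
  targets=[
    [[0,0.03,0,0,0,0,1],[0,0.03,0,0,0,0,1],[0,0,0,0,0,0,1],[0,0,0,0,0,0,1],[0,0,0,0,0,0,1]],
  ],
)

```text
time: 26.4
tcp_pos: [0.6325, -0.0601, 0.1836]
tcp_rot: [0.057, 3.137, -0.007]
contact_force: [0.4, -4.5, 5.6]
width: 0.153
```

Emit:
carry_out(
  targets=[
    [[0,0.025,0,0,0,0,1],[0,0,0,0,0,0,1],[0,0,0,0,0,0,1],[0,0,0,0,0,0,1]],
  ],
)

```text
time: 26.8
tcp_pos: [0.6325, -0.06, 0.1836]
tcp_rot: [0.058, 3.138, -0.012]
contact_force: [1.1, -9.1, 5.8]
width: 0.149
```

Run:
```python
from h import *
st();o=r.get_obs()
print("local",DR.inv().apply(o["tcp_pos"]-D0))
```

```text
t 26.8 tcp [ 0.6325 -0.06    0.1836] rv [ 0.058  3.138 -0.012] F [ 1.1 -9.1  5.8] w 0.149 q [-0.197  0.33   0.328  1.563 -0.007 -0.16 ]
local [0.00245025 0.10039938 0.18357789]
```

The hatch is at its shut stop. A gentle pull back will tell whether the hook has caught.

Emit:
carry_out(
  targets=[
    [[0,-0.045,0,0,0,0,1],[0,-0.02,0,0,0,0,1],[0,0,0,0,0,0,1],[0,0,0,0,0,0,1]],
  ],
)

```text
time: 27.2
tcp_pos: [0.6324, -0.0611, 0.1836]
tcp_rot: [0.055, 3.137, -0.001]
contact_force: [0.4, -0.4, 5.0]
width: 0.156
```

Run:
```python
from h import *
st();o=r.get_obs()
print("local",DR.inv().apply(o["tcp_pos"]-D0))
```

```text
t 27.2 tcp [ 0.6324 -0.0611  0.1836] rv [ 5.500e-02  3.137e+00 -1.000e-03] F [ 0.4 -0.4  5. ] w 0.156 q [-0.202  0.331  0.329  1.564  0.    -0.167]
local [0.00246987 0.09937685 0.18363547]
```

Emit:
carry_out(
  targets=[
    [[0,-0.03,0,0,0,0,1],[0,0,0,0,0,0,1],[0,0,0,0,0,0,1],[0,0,0,0,0,0,1]],
  ],
)

```text
time: 27.6
tcp_pos: [0.6324, -0.0614, 0.1836]
tcp_rot: [0.053, 3.137, 0.005]
contact_force: [1.2, 4.5, 6.4]
width: 0.153
```

Run:
```python
from h import *
st();o=r.get_obs()
print("local",DR.inv().apply(o["tcp_pos"]-D0))
```

```text
t 27.6 tcp [ 0.6324 -0.0614  0.1836] rv [0.053 3.137 0.005] F [1.2 4.5 6.4] w 0.153 q [-0.204  0.331  0.329  1.565  0.004 -0.17 ]
local [0.00246812 0.09909141 0.18363965]
```

It holds against 4.5 N after 1.3 mm of play, so the hook has caught. I'll push it home again, release and back away.

Emit:
carry_out(
  targets=[
    [[0,0.04,0,0,0,0,1],[0,0.025,0,0,0,0,1],[0,0,0,0,0,0,1],[0,0,0,0,0,0,1],[0,0,0,0,0,0,-0.3],[0,0,0,0,0,0,-0.3],[0,0,0,0,0,0,-0.3],[0,0,0,0,0,0,-0.3],[0,0,-0.2,0,0,0,-0.3],[0,0,-0.4,0,0,0,-0.3],[0,0,-0.4,0,0,0,-0.3],[0,0,-0.3,0,0,0,-0.3],[0.4,0,-0.1,0,0,0,-0.3],[0.5,0,0,0,0,0,-0.3],[0.5,0,0,0,0,0,-0.3],[0.5,0,0,0,0,0,-0.3],[0.4,0,0,0,0,0,-0.3],[0,0,0,0,0,0,-0.3],[0,0,0,0,0,0,-0.3]],
  ],
)

```text
time: 29.5
tcp_pos: [0.459, -0.052, 0.2869]
tcp_rot: [0.055, 3.14, 0.001]
contact_force: [-0.7, -0.5, -0.3]
width: 0.651
```

Run:
```python
from h import *
st()
for n in("scene","top"):
    p=r.capture(n)
    for t in("shutter_tab","jar_center","fork","small_carton"): print(t,[(DR.inv().apply(np.array(q["position"])-D0).round(4) if t[0] in"sj" and t!="small_carton" else q["position"],round(q["score"],2)) for q in r.spot_point(t,p)[:3]])
    cv2.imwrite(f"pics/{n}10.png",p["color"])
    if n=="top":
        w=cloud(p);x,y,z=w[...,0],w[...,1],w[...,2]
        m=(z>.185)&(z<.215)&(x>.58)&(x<.68)&(y>-.25)&(y<.05);print(cv2.minAreaRect(w[m][:,:2].astype(np.float32)*1000))
```

```text
t 29.5 tcp [ 0.459  -0.052   0.2869] rv [5.50e-02 3.14e+00 1.00e-03] F [-0.7 -0.5 -0.3] w 0.651 q [-2.590e-01 -9.500e-02  7.100e-02  1.735e+00  1.000e-03 -2.240e-01]
shutter_tab [(array([0.0044, 0.1017, 0.194 ]), 0.62)]
jar_center [(array([-0.2004, -0.3958,  0.0207]), 0.96), (array([-0.1667, -0.0788,  0.0212]), 0.81)]
fork [([0.3728, -0.4598, 0.0007], 0.86), ([0.555, -0.0769, 0.1202], 0.64)]
small_carton [([0.5214, -0.4808, 0.0005], 0.95), ([0.6346, -0.0585, 0.1937], 0.72), ([0.6228, -0.3131, 0.0439], 0.38)]
shutter_tab [(array([-0.0023,  0.0976,  0.1924]), 0.66)]
jar_center [(array([ 0.0007, -0.1532,  0.0516]), 0.83), (array([-0.162 , -0.0757,  0.023 ]), 0.73), (array([-0.2023, -0.3952,  0.0176]), 0.59)]
fork [([0.3688, -0.4611, 0.0054], 0.61)]
small_carton [([0.5221, -0.4776, 0.0007], 0.84)]
((629.8460083007812, -60.709503173828125), (17.236249923706055, 47.53413009643555), 87.55523681640625)
```

View pics/scene10.png

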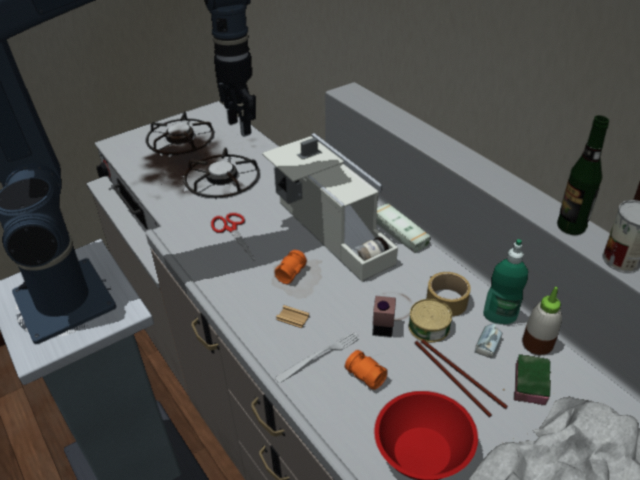

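View pics/top10.png

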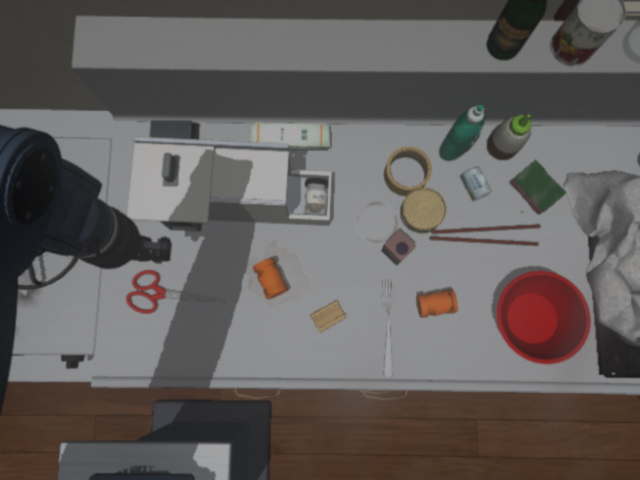

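The hatch is shut, with its tab back at its starting pixel (170,165) in the top view. The jar is in the tray at (316,195), the fork and carton have not moved, and the robot is clear. I'm handing in.

```bash
python3 -c "
from workcell import r
print(r.finish_job())"
```

```text
the job is handed in; nothing more can be done
None
```

The jar is loaded and lying in the outlet tray, the hatch is shut with its hook caught, and I handed the job in at about 30 s.

I pressed the hook with shut fingers until the hatch jumped open by about 35 mm. I then slid the hatch to its 130 mm stop by the tab and laid the jar across the chute, where it rolled down to the tray. Finally I slid the hatch back to its shut stop.

- **Hatch:** it travelled the full 130 mm back. On a test pull it moved 1.3 mm and then held against about 4.5 N; I pushed it home again before letting go. The final camera fit puts the tab within 1 mm of its starting place.
- **Jar:** the top camera places it within about 5 mm of the outlet point, against the end stop.
- **Fork and carton:** both are within measurement noise (about 5 mm) of where they started.
- **Robot:** it is clear of everything, and readings taken between moves never went above about 10 N.

Two readings did not match what I expected:
- **Jar width:** the gripper closed to about 42 mm on the jar instead of 48 mm. The pads probably sat on a narrower waist, and the grip held throughout.
- **Scene camera:** in the last scene picture the detector did not report the jar in the tray, but it is visible there and the top camera confirmed it.

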